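# Free and cycle the stuck reset knob of the bench extractor

## Robot

A 6-joint arm with a two-finger parallel gripper is mounted at the origin on a cart in front of the work surface, level with it; the furniture and walls round the work are solid. World frame = base frame: x ahead of the robot, y to its left, z up, the work surface at z = 0. Lengths are in mm, angles in degrees, forces in N, time in s.
With the tool pointing down it reaches from about 350 to 775 mm from the base axis. Payload 7.3 kg.
Tool frame: the origin (TCP) lies at the centre of the arm's flange, where the gripper is bolted on; the fingertips stand 178 mm ahead of it and the grasp point (between the pads) lies 159 mm ahead of it; y points along the fingers, z is the direction in which the jaws open and shut, and the axes are right-handed (so a half turn about y gives the same grasp; the last joint's range is limited). The gripper opens to 92 mm and grips with 3 to 60 N. Pads are 19 mm wide; open, the fingers measure 130 mm over their backs; the gripper's body (75 mm by 190 mm) begins 47 mm behind the grasp point.
Start: joints at [-73.74, 19.595, 87.324, -0, 73.075, -8.365], TCP at [218.781, -477.245, 404.741] pointing down, gripper open.
Joint ranges: [-145.02, 145.02], [-44.19, 115.74], [2.07, 154.8], [-57.11, 237.11], [16.16, 152.29], [-177.93, 177.93]. Speed limits (degrees/s): [147.25, 147.25, 180, 180, 180, 180].

## Interface

Orientations are given as [roll, pitch, yaw] about the fixed x, y, z axes, in that order (R = Rz(yaw) Ry(pitch) Rx(roll)).
In Python, from station import * gives the robot as it stands.
- The arm moves only by the tool servo_tool, never from a script. Its argument "motion" is a list of rows, each a list of 5 numbers: the opening, from 0 (shut) to 1 (fully open), then the shift along the tool's x, y, z in mm, then the turn about the tool's y in rad. In form: [[hand, tx, ty, tz, turn], ...]. A call has 1 to 20 rows; each row is the pose to reach, as a shift and turn from the pose measured when the call began, along the tool's axes at that moment; what a row does not reach only later rows make up. A row lasts 1/8 s, in which the tool goes at most 62.5 mm and 10.7 degrees, less where a joint would pass 70% of its speed; a pose out of reach is approached as far as the arm can. A call with a gripper value outside its range is refused whole. The fingers move at their own pace and stop on an object; the grip force is fixed at half the most. Time passes only in rows, so rows that repeat a pose let the fingers close. It gives the time, the measured TCP pose, the force and the opening at its end, in the units of the state.
- get_state(): the state, without advancing time (a new reading comes with each control period).
- camera(name): name is "side" or "top"; returns the picture (480x640x3 uint8, red, green, blue); there is no depth.
- camera_model(name): a dict with "fovy" (degrees; the focal length in pixels is half the picture's height over the tangent of half this angle, whatever the lens; pixels are square), "cx", "cy" (the principal point, pixels), "D" ([k1, k2, p1, p2, k3] as OpenCV has them; the pictures are not rectified), "extrinsics" (4x4, takes a point from camera to world coordinates). Camera axes: x right, y down, z forward; pixel columns grow to the right and rows downward; lengths in mm; the calibration is good to about 2 mm. A picture is of the moment at which its call begins. camera_model takes no time and is no camera call.
- hand_in(): hands the job in, once; it reports no verdict.
The state is a dict: "time": time; "qpos": joint angles; "dq": joint speeds; "joint_efforts": joint torques, N m; "position": TCP position; "tool_rot": TCP orientation; "ft_force": force on the tool from outside, world axes, zero at the start; "ft_torque": the same for the moment, N m; "width": finger opening in mm.
Only numpy, scipy, OpenCV 4.12 (cv2) and the standard library are available. Lean on these libraries where they do the work, as an engineer would, in place of code of your own. Each camera call takes 0.05 s, during which the arm holds its last target.

## Task

The bench extractor has tripped and the wide red push-pull knob on its grey control box has stuck. Rock the knob sideways all the way to both sides to free it, pull it straight out until it clicks into its detent, and let go so that it stands out by itself for about a second. Then push it back fully home; use no brute force on the knob, and leave the amber bottle, the beaker and the stack of dishes beside it where they stand.

Things in the scene. Friction and masses are not known exactly. Their poses are not given: they have to be found in the camera images.
- switch_box: Grey control box of the extractor, fixed, 160 deep (x) x 180 wide (y) x 108 mm high, white front panel, on top towards the rear an aluminium duct spigot 72 mm wide, 38 mm high, centre 36 mm behind the box's centre. Origin: centre of the underside; x points from the panel to the rear, y to the left seen from the robot, z up. The panel is the face at x = -80 mm.
- stem_root (a point): Point of the front panel where the knob's stem leaves it, 85 mm above the bench, at the box's y = 0; the knob rocks about an upright axis through here. The stuck knob must be rocked to both sides, while home, before it can be pulled; until then it comes out only about 4 mm and is blocked solidly. More than 40 N on the knob counts as brute force.
- knob_face (a point): Centre of the knob's front face. The knob is a red rounded bar with a black inlay, 100 mm wide (along the box's y), 44 mm high, 26 mm thick front to back, edges rounded by 10 mm, on a round steel stem 16 mm in diameter. Home, this face stands 74 mm in front of the panel. Axes as the box's, turning with the knob.
- knob_back (a point): Centre of the knob's rear face, 26 mm behind knob_face, where the stem enters. Home, the gap from here to the panel is 48 mm: fingers reach into it from above and can hook the bar from behind, best with one finger each side of the stem.
- pull_knob (a joint): How far the knob is out, m; 0 = home at its stop. A spring (2 to 4 N) returns it from anywhere short of the detent. The detent is a bump of 6 to 8 N on top of that, which differs from box to box: its middle lies 13 to 36 mm out. Beyond it the knob stays by itself, about 6 mm past the middle of the bump; 3 mm further is a firm stop. Pushing back over the bump takes under 10 N.
- rock (a joint): Sideways angle, rad: 0 = straight, firm stops at -0.2 and +0.2; positive swings the bar towards the box's -y. A bush centres it. An end of the bar moves on an arc about stem_root, 12 mm sideways and 10 mm outwards: followed along it 6 to 10 N are enough, pushed straight sideways it rubs and takes up to 30 N. A side is free for good once the knob has been within 0.03 rad of that stop.
- amber_bottle: Loose brown bottle with black cap, 64 mm in diameter, 135 mm high, standing beside the control box. Origin: centre of the underside.
- beaker: Loose clear beaker, 90 mm in diameter, 133 mm high, standing on the other side of the box. Origin: centre of the underside.
- dish_stack: Loose stack of petri dishes, 92 mm in diameter, 89 mm high, to the left of the work. Origin: centre of the underside.

How it is judged:
By the outcome, as a careful person would: the job done as asked, in the order asked, and still so for the second after the job is handed in, with the robot touching nothing.
It also fails if it takes over 58 s, if anything falls off the work surface, if the arm or the gripper's body presses on something with over 40 N, if the wrist force passes 120 N, or if a joint passes its speed limit or range.

## Working session

There is one attempt and no reset: what is moved stays moved. The work goes in short steps, Python scripts to look and compute and a tool call to move; the robot and the scene stay as the last step left them, time stands still between calls to the robot, and variables do not carry over. Pictures are saved under pics/ and viewed, and the job is handed in when it is done.

Besides the shell and the picture viewer there is one more tool, called after "Request:" by a JSON object that holds its "name" and its "arguments", one argument or row to a line. servo_tool: Moves the arm, as the interface text tells. Its arguments: {"type":"object","properties":{"motion":{"type":"array","items":{"type":"array","items":{"type":"number"}}}},"required":["motion"]}

```bash
mkdir -p pics; python3 - <<'E'
from station import *
import cv2
s=get_state()
for k in s: print(k,s[k])
for n in("side","top"):
    im=camera(n); cv2.imwrite(f"pics/{n}0.png",im[:,:,::-1]); print(n,camera_model(n))
E
```

```text
time 0.0
qpos [-7.37375735e+01  1.96349461e+01  8.73777534e+01 -9.96472794e-04
  7.30757023e+01 -8.36432708e+00]
dq [ 0.04856894 -0.00977091 -0.00171753  0.01234146 -0.0452268  -0.00720204]
joint_efforts [-1.36007937e-03 -4.31237805e+01 -2.44222873e+01  7.17601064e-02
  5.56907896e-02 -1.27827093e-04]
position [ 218.75413041 -477.09343067  404.05507767]
tool_rot [-9.00876001e+01  1.19168229e-02 -1.55372965e+02]
ft_force [0.05851497 0.13484601 0.04364387]
ft_torque [-0.01235291 -0.00781738  0.02732152]
width 91.75953947191988
side {'fovy': 49.42160168076536, 'cx': 329.07410230280135, 'cy': 238.1274101967839, 'D': array([-0.15632834,  0.        ,  0.        ,  0.        ,  0.        ]), 'extrinsics': array([[-9.12575563e-01, -2.08766879e-01,  3.51599534e-01,
         1.74795007e+02],
       [-4.08882966e-01,  4.75419453e-01, -7.78967948e-01,
         1.01177093e+03],
       [-4.53455053e-03, -8.54630174e-01, -5.19217395e-01,
         6.71476894e+02],
       [ 0.00000000e+00,  0.00000000e+00,  0.00000000e+00,
         1.00000000e+00]])}
top {'fovy': 53.3266287603174, 'cx': 319.5602147752421, 'cy': 243.8953686066219, 'D': array([-0.018941,  0.      ,  0.      ,  0.      ,  0.      ]), 'extrinsics': array([[ 5.35384919e-03, -9.95587577e-01,  9.36841105e-02,
         4.86674830e+02],
       [-9.99700131e-01, -7.56745151e-03, -2.32890825e-02,
         1.35768660e+02],
       [ 2.38952712e-02, -9.35313313e-02, -9.95329546e-01,
         1.20846409e+03],
       [ 0.00000000e+00,  0.00000000e+00,  0.00000000e+00,
         1.00000000e+00]])}
```

View pics/side0.png

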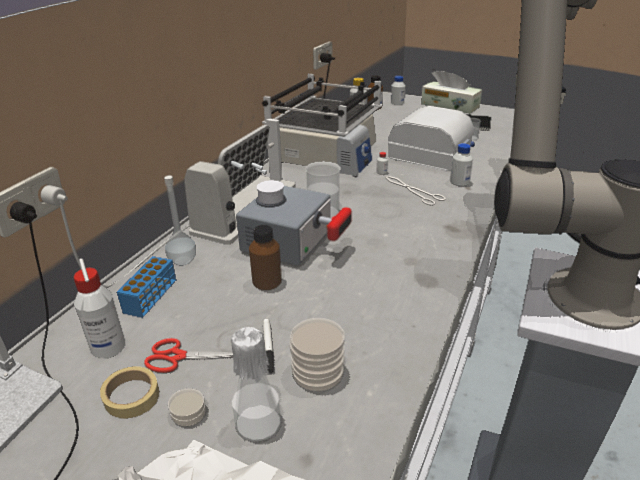

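View pics/top0.png

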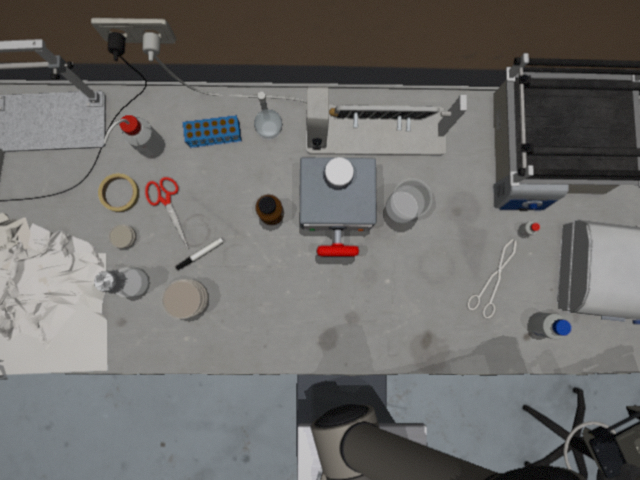

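```bash
python3 - <<'E'
import cv2
a=cv2.imread("pics/top0.png")[100:300,220:440]
cv2.imwrite("pics/topcrop.png",cv2.resize(a,None,fx=3,fy=3,interpolation=cv2.INTER_CUBIC)[:600,:800])
E
```

```text
(no output)
```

View pics/topcrop.png

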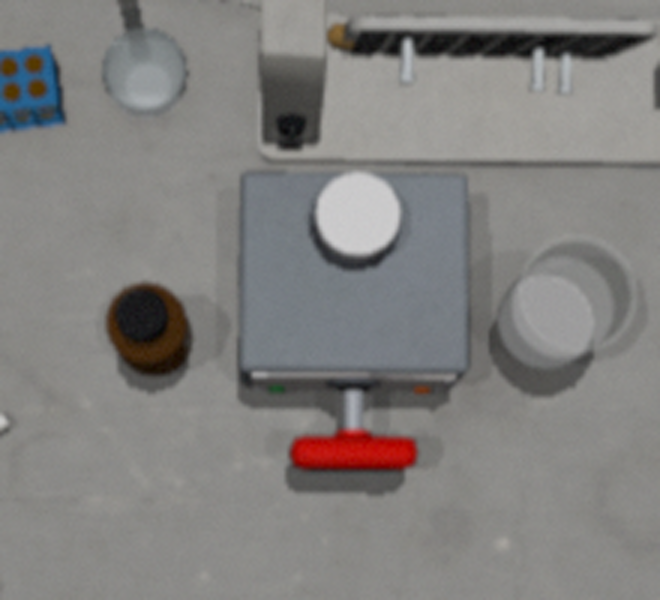

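The top view shows the grey box with corners at crop (241,172), (468,174), (468,371), (240,371). The red bar spans crop x 291–417, y 437–469, with the bottle to the left and the beaker to the right.

```bash
cat > h.py <<'E'
from station import *
import numpy as np, cv2
def K(m):
    f=240/np.tan(np.radians(m["fovy"]/2)); return np.array([[f,0,m["cx"]],[0,f,m["cy"]],[0,0,1]])
def ray(n,px,z):
    m=camera_model(n); E=m["extrinsics"]
    u=cv2.undistortPoints(np.array([[px]],float),K(m),m["D"])[0,0]
    d=E[:3,:3]@[u[0],u[1],1]; o=E[:3,3]; return o+d*(z-o[2])/d[2]
def proj(n,P):
    m=camera_model(n); E=np.linalg.inv(m["extrinsics"])
    return cv2.projectPoints(np.atleast_2d(np.array(P,float)),cv2.Rodrigues(E[:3,:3])[0],E[:3,3],K(m),m["D"])[0][:,0]
def crop(p,n=(220,100),s=3): return ((p[0]+.5)/s-.5+n[0],(p[1]+.5)/s-.5+n[1])
E
python3 - <<'E'
from h import *
c=[(241,172),(468,174),(468,371),(240,371)]
W=np.array([ray("top",crop(p),108) for p in c]); print(W.round(1)); m=W.mean(0);print(m)
v=W[1]-W[0]+W[2]-W[3]; print("yaw",np.degrees(np.arctan2(v[0],-v[1])), np.linalg.norm(W[1]-W[0]),np.linalg.norm(W[2]-W[1]))
print("bar ends",ray("top",crop((291,453)),85),ray("top",crop((417,453)),85))
print("bar front/back",ray("top",crop((354,469)),88),ray("top",crop((354,438)),97))
print("cap",ray("top",crop((142,316)),135),"bottle base front",ray("top",crop((155,374)),10))
print("beaker top?",ray("top",crop((545,320)),133), ray("top",crop((578,293)),133),ray("top",crop((545,320)),5))
print("dish",ray("top",(186,299),89))
E
```

```text
[[795.2 157.2 108. ]
 [795.8 -21.4 108. ]
 [639.4 -20.5 108. ]
 [637.8 156.5 108. ]]
[717.06750637  67.91855931 108.        ]
yaw 0.34352335686839597 178.59734257527356 156.4689735579356
bar ends [576.32969338 116.22074517  85.        ] [577.04839267  16.94608583  85.        ]
bar front/back [563.86632296  66.8019563   88.        ] [587.45269999  67.40016233  97.        ]
cap [675.43542757 230.39942688 135.        ] bottle base front [648.13384285 229.72129029  10.        ]
beaker top? [675.66492544 -76.12455374 133.        ] [ 696.82443142 -101.74150279  133.        ] [ 698.15822147 -101.34374199    5.        ]
dish [461.47465246 418.37408269  89.        ]
```

```bash
cat >> h.py <<'E'
from scipy.spatial.transform import Rotation as Ro
def to(P,yaw=180):
    s=get_state(); R=Ro.from_euler("xyz",s["tool_rot"],degrees=True)
    d=R.inv().apply(np.array(P)-s["position"]); t=-np.radians((yaw-s["tool_rot"][2]+180)%360-180)
    print("pos",s["position"].round(1),s["tool_rot"].round(2),"F",s["ft_force"].round(1),"T",s["ft_torque"].round(2),"w",round(s["width"],1),"t",s["time"]); print("shift",d.round(1),"turn",round(t,4))
E
python3 -c "
from h import *
to((525,67.5,330))"
```

```text
pos [ 218.8 -477.1  404.1] [-9.0070e+01  1.0000e-02 -1.5538e+02] F [-0.5  1.1  0.3] T [0.03 0.   0.01] w 91.8 t 0.1
shift [-505.3   74.7 -367.4] turn 0.4298
```

Request:
{"name": "servo_tool", "arguments": {
  "motion": [
    [0.61,-40,0,-30,0.04],
    [0.61,-85,0,-62,0.08],
    [0.61,-130,0,-95,0.12],
    [0.61,-175,5,-127,0.16],
    [0.61,-220,10,-160,0.2],
    [0.61,-265,20,-192,0.24],
    [0.61,-310,30,-225,0.28],
    [0.61,-355,40,-258,0.32],
    [0.61,-400,50,-290,0.36],
    [0.61,-445,60,-323,0.4],
    [0.61,-485,70,-352,0.42],
    [0.61,-505,74.7,-367.4,0.43],
    [0.61,-505,74.7,-367.4,0.43],
    [0.61,-505,74.7,-367.4,0.43],
    [0.61,-505,74.7,-367.4,0.43]
  ]
}}

```text
time: 1.98
position: [524.4, 66.4, 330.3]
tool_rot: [-90.1, -0.0, 179.9]
ft_force: [0.4, -0.1, 0.5]
width: 56.1
```

```bash
python3 -c "
from h import *
to((535,67.5,252))
cv2.imwrite('pics/s1.png',camera('side')[:,:,::-1])"
```

```text
pos [524.4  66.4 330.3] [-9.0060e+01 -1.0000e-02  1.7991e+02] F [ 0.4 -0.1  0.5] T [ 0.04  0.03 -0.02] w 56.1 t 1.975
shift [-10.6  78.3  -1.1] turn -0.0015
```

View pics/s1.png

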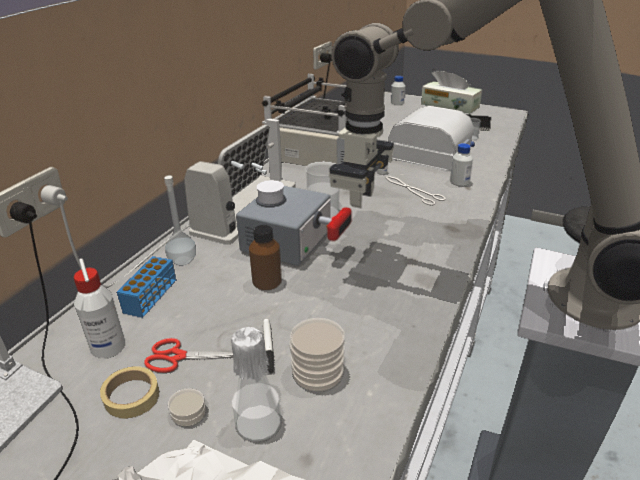

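The gripper hangs in front of the knob at about (355,185), jaws along y, clear of everything. I'll lower it and approach the front face.

Request:
{"name": "servo_tool", "arguments": {
  "motion": [
    [0.61,0,20,-1,0],
    [0.61,0,50,-1,0],
    [0.61,0,78,-1,0],
    [0.61,-10,78,-1,0],
    [0.61,-20,78,-1,0],
    [0.61,-22,78,-1,0],
    [0.61,-22,78,-1,0]
  ]
}}

```text
time: 2.9
position: [546.8, 67.4, 253.1]
tool_rot: [-90.1, 0.1, 179.9]
ft_force: [-0.7, 0.8, 0.1]
width: 55.8
```

Request:
{"name": "servo_tool", "arguments": {
  "motion": [
    [0.61,-1,0,0,0],
    [0.61,-2,0,0,0],
    [0.61,-3,0,0,0],
    [0.61,-4,0,0,0],
    [0.61,-4,0,0,0]
  ]
}}

```text
time: 3.52
position: [550.8, 67.4, 253.0]
tool_rot: [-90.1, 0.1, 179.9]
ft_force: [-0.0, 0.7, 0.4]
width: 55.5
```

```bash
python3 -c "
from h import *
to((564,67.5,252))
a=camera('side')[140:290,240:420,::-1]
cv2.imwrite('pics/s2.png',cv2.resize(a,None,fx=4,fy=4,interpolation=2))"
```

```text
pos [550.8  67.4 253. ] [-9.0070e+01  7.0000e-02  1.7991e+02] F [-0.   0.7  0.4] T [0.04 0.06 0.03] w 55.5 t 3.525
shift [-13.2   1.1  -0.1] turn -0.0016
```

View pics/s2.png

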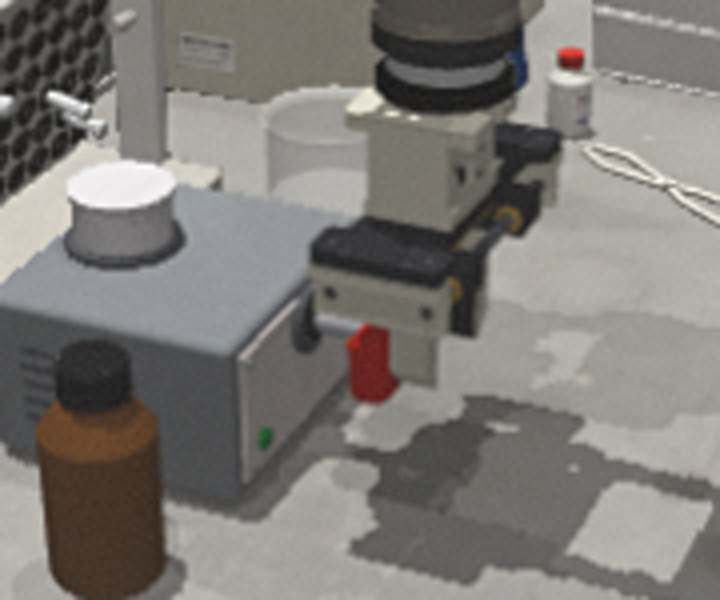

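The fingertips (crop about (410,375)) stand right in front of the red bar (crop (370,370)) at mid height. I'll creep in until they touch.

Request:
{"name": "servo_tool", "arguments": {
  "motion": [
    [0.61,-1,0,0,0],
    [0.61,-2,0,0,0],
    [0.61,-2.5,0,0,0],
    [0.61,-2.5,0,0,0]
  ]
}}

```text
time: 4.08
position: [552.2, 67.6, 252.7]
tool_rot: [-90.1, -0.2, 179.9]
ft_force: [-6.5, 0.2, 3.3]
width: 55.9
```

Request:
{"name": "servo_tool", "arguments": {
  "motion": [
    [0.61,-0.5,0,0,0],
    [0.61,-1,0,0,0],
    [0.61,-1.5,0,0,0],
    [0.61,-1.5,0,0,0]
  ]
}}

```text
time: 4.58
position: [552.8, 67.6, 252.4]
tool_rot: [-90.1, -0.4, 179.9]
ft_force: [-8.3, -0.3, 4.2]
width: 56.2
```

Request:
{"name": "servo_tool", "arguments": {
  "motion": [
    [0.61,-0.6,0,1.7,-0.02],
    [0.61,-0.6,0,3.4,-0.04],
    [0.61,-0.7,0,5.1,-0.06],
    [0.61,-0.8,0,6.8,-0.08],
    [0.61,-1.0,0,8.5,-0.1],
    [0.61,-1.2,0,10.2,-0.12],
    [0.61,-1.2,0,10.2,-0.12]
  ]
}}

```text
time: 5.45
position: [553.4, 57.5, 252.2]
tool_rot: [-90.2, -0.5, -173.2]
ft_force: [-6.8, 1.5, 2.0]
width: 55.9
```

```bash
python3 -c "
from h import *
to((552,67.5,252))
a=camera('top')[180:300,270:410,::-1]
cv2.imwrite('pics/t3.png',cv2.resize(a,None,fx=5,fy=5,interpolation=2))"
```

```text
pos [553.4  57.5 252.2] [ -90.17   -0.5  -173.21] F [-6.8  1.5  2. ] T [ 0.12  0.88 -0.22] w 55.9 t 5.45
shift [  0.2   0.2 -10.1] turn 0.1185
```

View pics/t3.png

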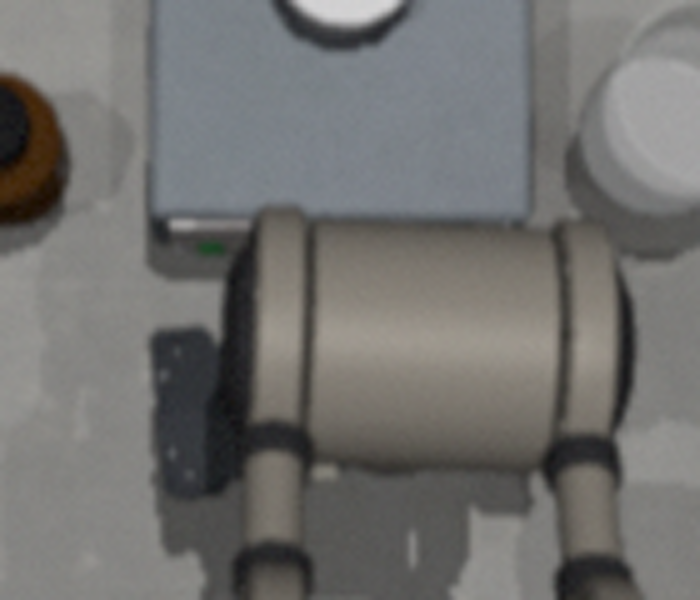

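Request:
{"name": "servo_tool", "arguments": {
  "motion": [
    [0.61,-0.7,0,1.7,-0.02],
    [0.61,-0.8,0,3.4,-0.04],
    [0.61,-0.9,0,5.1,-0.06],
    [0.61,-1.0,0,6.4,-0.075],
    [0.61,-1.0,0,6.4,-0.075]
  ]
}}

```text
time: 6.12
position: [554.3, 51.6, 251.8]
tool_rot: [-90.3, -0.6, -168.9]
ft_force: [-7.6, 1.3, 3.9]
width: 55.6
```

```bash
python3 -c "
from h import *
to((552,67.5,252))
a=camera('side')[140:290,240:420,::-1]
cv2.imwrite('pics/s4.png',cv2.resize(a,None,fx=4,fy=4,interpolation=2))"
```

```text
pos [554.3  51.6 251.8] [ -90.27   -0.65 -168.93] F [-7.6  1.3  3.9] T [ 0.19  0.98 -0.26] w 55.6 t 6.125
shift [ -0.8  -0.1 -16.1] turn 0.1933
```

View pics/s4.png

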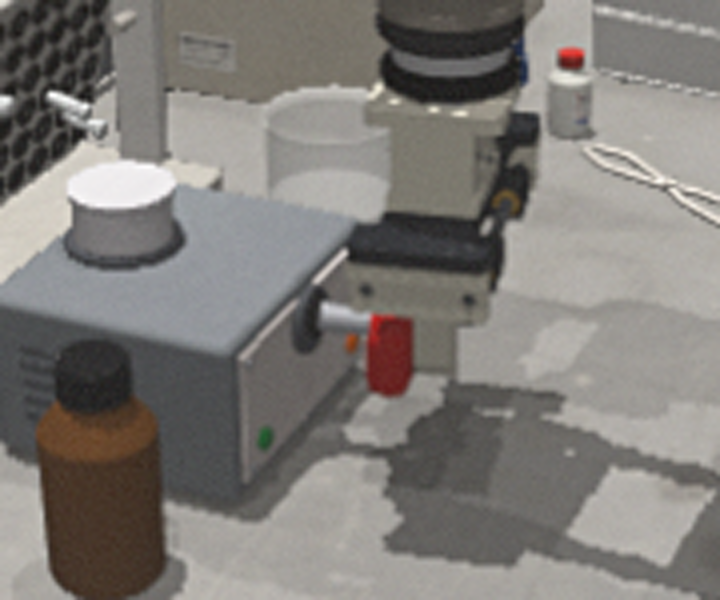

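The bar (crop (390,355)) has rocked with the gripper and the stem is angled. Next I'll press gently further until I feel the stop.

Request:
{"name": "servo_tool", "arguments": {
  "motion": [
    [0.61,-0.7,0,0.9,-0.01],
    [0.61,-0.8,0,1.8,-0.02],
    [0.61,-0.8,0,2.6,-0.03],
    [0.61,-0.8,0,2.6,-0.03]
  ]
}}

```text
time: 6.68
position: [554.7, 49.4, 251.5]
tool_rot: [-90.4, -0.8, -167.2]
ft_force: [-7.6, 2.4, 4.6]
width: 55.7
```

```bash
python3 -c "
from h import *
to((552,67.5,252))"
```

```text
pos [554.7  49.4 251.5] [ -90.38   -0.82 -167.23] F [-7.6  2.4  4.6] T [ 0.08  1.09 -0.21] w 55.7 t 6.675
shift [ -1.3  -0.4 -18.2] turn 0.2229
```

Request:
{"name": "servo_tool", "arguments": {
  "motion": [
    [0.61,-1.2,0,0.9,-0.01],
    [0.61,-1.6,0,1.7,-0.02],
    [0.61,-2.0,0,2.6,-0.02],
    [0.61,-2.0,0,2.6,-0.02]
  ]
}}

```text
time: 7.18
position: [555.9, 47.5, 251.1]
tool_rot: [-90.5, -1.1, -166.1]
ft_force: [-10.7, 2.5, 5.2]
width: 56.1
```

```bash
python3 -c "
from h import *
to((552,67.5,252))
a=camera('side')[140:290,240:420,::-1]
cv2.imwrite('pics/s5.png',cv2.resize(a,None,fx=4,fy=4,interpolation=2))"
```

```text
pos [555.9  47.5 251.1] [ -90.5    -1.08 -166.11] F [-10.7   2.5   5.2] T [ 0.01  1.5  -0.33] w 56.1 t 7.175
shift [ -1.   -0.7 -20.3] turn 0.2424
```

View pics/s5.png

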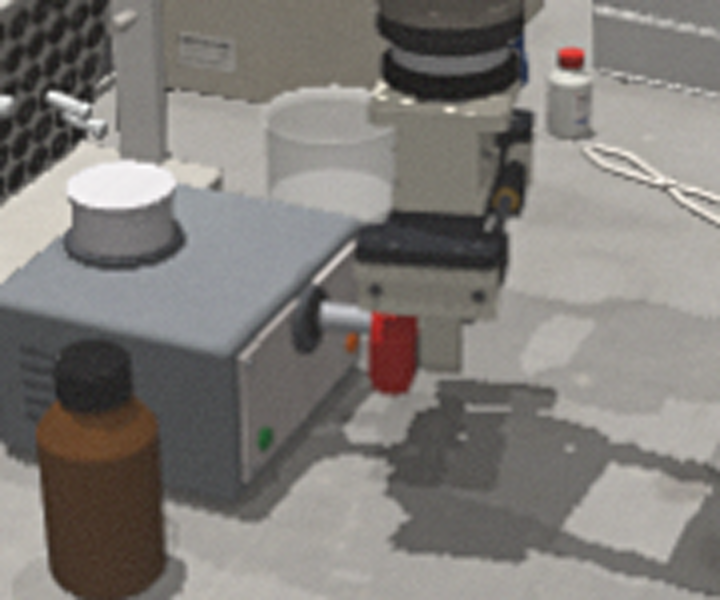

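Request:
{"name": "servo_tool", "arguments": {
  "motion": [
    [0.61,-1,0,0,0],
    [0.61,-2,0,0,0],
    [0.61,-2.5,0,0,0],
    [0.61,-2.5,0,0,0]
  ]
}}

```text
time: 7.72
position: [556.7, 47.8, 250.8]
tool_rot: [-90.6, -1.4, -166.1]
ft_force: [-12.1, -2.1, 6.9]
width: 56.1
```

```bash
python3 -c "
from h import *
to((552,67.5,252))
a=camera('side')[140:290,240:420,::-1]
cv2.imwrite('pics/s6.png',cv2.resize(a,None,fx=4,fy=4,interpolation=2))
def bar(th,pt):
  c,s=np.cos(th),np.sin(th);x,y,z=pt
  return (638+c*x-s*y,67.5+s*x+c*y,z)
for th in(0.14,.17,.2): print(th,((proj('side',[bar(th,(-48,50,85)),bar(th,(-61,50,63)),bar(th,(-48,0,93))])-[240,140])*4).round(0).tolist())
"
```

```text
pos [556.7  47.8 250.8] [ -90.56   -1.43 -166.15] F [-12.1  -2.1   6.9] T [-0.6   1.73 -0.52] w 56.1 t 7.725
shift [ -0.1  -1.  -20.3] turn 0.2417
0.14 [[353.0, 370.0], [376.0, 407.0], [378.0, 314.0]]
0.17 [[356.0, 369.0], [379.0, 406.0], [378.0, 313.0]]
0.2 [[360.0, 368.0], [383.0, 404.0], [379.0, 312.0]]
```

View pics/s6.png

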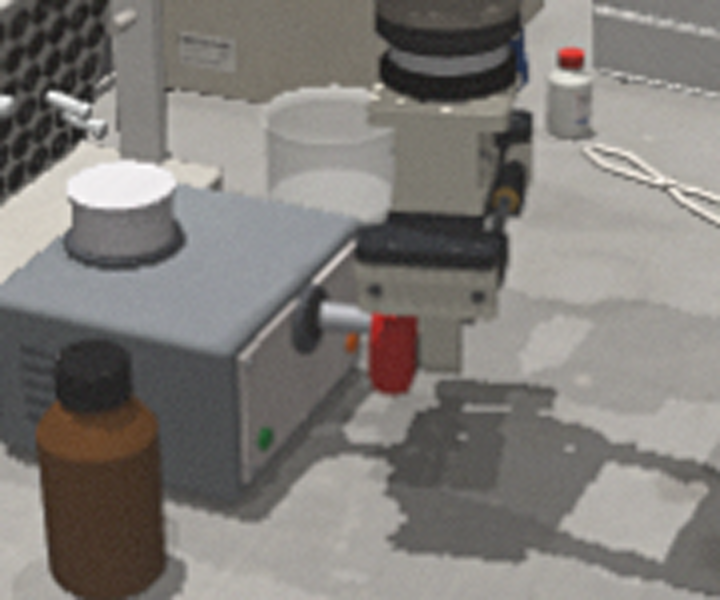

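Request:
{"name": "servo_tool", "arguments": {
  "motion": [
    [0.61,-1,0,1,0],
    [0.61,-2,0,2,0],
    [0.61,-3,0,3,0],
    [0.61,-3,0,3,0]
  ]
}}

```text
time: 8.28
position: [558.6, 46.0, 250.1]
tool_rot: [-90.7, -1.8, -166.2]
ft_force: [-11.7, 2.6, 5.1]
width: 55.9
```

```bash
python3 -c "
from h import *
to((552,67.5,252))
a=camera('side')[140:290,240:420,::-1]
cv2.imwrite('pics/s7.png',cv2.resize(a,None,fx=4,fy=4,interpolation=2))
def red(f):
  i=cv2.imread(f).astype(int); m=(i[...,2]>110)&(i[...,1]<60)&(i[...,0]<60); m[:250]=0; m[450:]=0
  r=[]
  for y in range(330,385,5):
    x=np.where(m[y,300:480])[0]; r.append((x.min()+300,x.max()+300))
  return np.mean(r,0)
for f in 's2 s4 s5 s6 s7'.split(): print(f,red('pics/'+f+'.png'))
"
```

```text
pos [558.6  46.  250.1] [ -90.71   -1.8  -166.18] F [-11.7   2.6   5.1] T [ 0.11  1.69 -0.42] w 55.9 t 8.275
shift [  1.3  -1.6 -22.5] turn 0.2413Traceback (most recent call last):
  File "<string>", line 12, in <module>
    for f in 's2 s4 s5 s6 s7'.split(): print(f,red('pics/'+f+'.png'))
                                               ~~~^^^^^^^^^^^^^^^^^^
  File "<string>", line 10, in red
    x=np.where(m[y,300:480])[0]; r.append((x.min()+300,x.max()+300))
                                           ~~~~~^^
    return umr_minimum(a, axis, None, out, keepdims, initial, where)
ValueError: zero-size array to reduction operation minimum which has no identity
```

```bash
cat >> h.py <<'E'
def red(f):
  i=cv2.imread(f).astype(int); m=(i[...,2]>90)&(i[...,2]>2.2*i[...,1])&(i[...,2]>2.2*i[...,0])
  m=m.astype(np.uint8);n,l,st,c=cv2.connectedComponentsWithStats(m);k=[j for j in range(1,n) if 330<c[j][0]<430 and 310<c[j][1]<400]; k=max(k,key=lambda j:st[j][4]); return st[k],c[k].round(1)
E
python3 -c "
from h import *
for f in 's2 s4 s5 s6 s7'.split(): print(f,red('pics/'+f+'.png'))
def bar(th,pt):
  c,s=np.cos(th),np.sin(th);x,y,z=pt
  return (638+c*x-s*y,67.5+s*x+c*y,z)
for th in(0,.1,.14,.17,.2): print(th,((proj('side',[bar(th,(-48,50,85)),bar(th,(-61,50,63))])-[240,140])*4).round(0).tolist())
"
```

```text
s2 (array([ 349,  325,   44,   76, 2525], dtype=int32), array([369.8, 364.1]))
s4 (array([ 368,  315,   42,   79, 2873], dtype=int32), array([388.7, 353.8]))
s5 (array([ 371,  313,   45,   79, 2938], dtype=int32), array([391.5, 351.5]))
s6 (array([ 371,  314,   44,   78, 2890], dtype=int32), array([391.4, 351.9]))
s7 (array([ 371,  313,   44,   79, 2881], dtype=int32), array([392.1, 351.6]))
0 [[337.0, 373.0], [359.0, 412.0]]
0.1 [[349.0, 371.0], [371.0, 408.0]]
0.14 [[353.0, 370.0], [376.0, 407.0]]
0.17 [[356.0, 369.0], [379.0, 406.0]]
0.2 [[360.0, 368.0], [383.0, 404.0]]
```

View pics/s7.png

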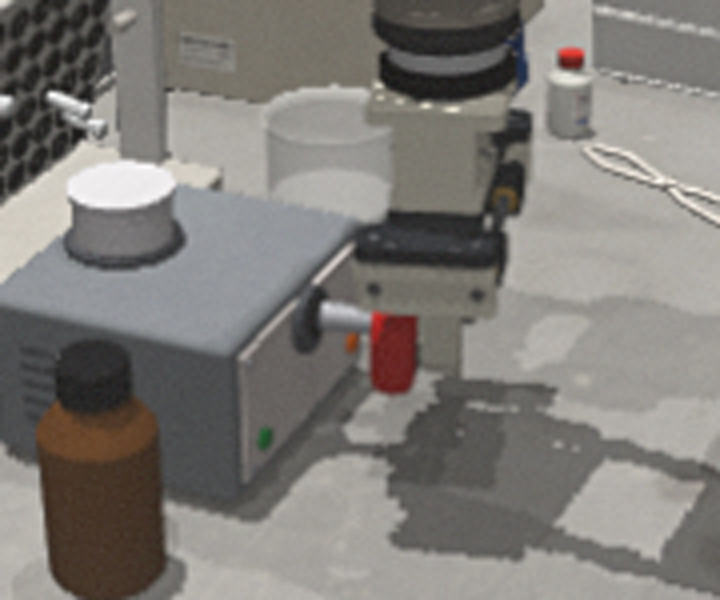

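```bash
python3 -c "
from h import *
to((552,67.4,252))"
```

```text
pos [558.6  46.  250.1] [ -90.7    -1.79 -166.17] F [-12.6   2.3   5.8] T [ 0.13  1.69 -0.43] w 55.8 t 8.325
shift [  1.3  -1.6 -22.4] turn 0.2413
```

Request:
{"name": "servo_tool", "arguments": {
  "motion": [
    [0.61,4,0,0,0],
    [0.61,8,-1,-5,0.06],
    [0.61,7,-1.6,-12,0.14],
    [0.61,3,-1.6,-20,0.22],
    [0.61,1.3,-1.6,-22.4,0.2413],
    [0.61,1.3,-1.6,-22.4,0.2413],
    [0.61,1.3,-1.6,-22.4,0.2413]
  ]
}}

```text
time: 9.2
position: [552.2, 67.1, 252.0]
tool_rot: [-90.2, -1.9, -180.0]
ft_force: [-0.1, 0.1, -0.1]
width: 55.6
```

```bash
python3 -c "
from h import *
to((552,67.4,252))
a=camera('side')[140:290,240:420,::-1]
cv2.imwrite('pics/s8.png',cv2.resize(a,None,fx=4,fy=4,interpolation=2));print(red('pics/s8.png'))"
```

```text
pos [552.2  67.1 252. ] [ -90.25   -1.89 -179.97] F [-0.1  0.1 -0.1] T [ 0.05 -0.02  0.01] w 55.6 t 9.2
shift [ 0.2 -0.  -0.3] turn 0.0006
(array([ 349,  327,   44,   74, 2722], dtype=int32), array([371.3, 363.7]))
```

Request:
{"name": "servo_tool", "arguments": {
  "motion": [
    [0.61,-3,0,0,0],
    [0.61,-5.5,0,0,0],
    [0.61,-6.6,0,-1.7,0.02],
    [0.61,-6.8,0,-3.4,0.04],
    [0.61,-7,0,-5.1,0.06],
    [0.61,-7.2,0,-6.8,0.08],
    [0.61,-7.4,0,-8.5,0.1],
    [0.61,-7.7,0,-10.2,0.12],
    [0.61,-8,0,-11.9,0.14],
    [0.61,-8.3,0,-13.5,0.16],
    [0.61,-8.6,0,-15.2,0.18],
    [0.61,-9,0,-16.9,0.2],
    [0.61,-9.5,0,-18.5,0.22],
    [0.61,-9.5,0,-18.5,0.22]
  ]
}}

```text
time: 11.0
position: [559.7, 85.5, 251.2]
tool_rot: [-89.7, -2.3, 167.5]
ft_force: [-11.0, -2.7, 4.7]
width: 55.7
```

```bash
python3 -c "
from h import *
to((552,67.4,252))
a=camera('side')[140:290,240:420,::-1]
cv2.imwrite('pics/s9.png',cv2.resize(a,None,fx=4,fy=4,interpolation=2));print(red('pics/s9.png'))
def bar(th,pt):
  c,s=np.cos(th),np.sin(th);x,y,z=pt
  return (638+c*x-s*y,67.5+s*x+c*y,z)
for th in(0,-.14,-.17,-.2): print(th,((proj('side',[bar(th,(-48,50,85)),bar(th,(-61,50,63))])-[240,140])*4).round(0).tolist())
"
```

```text
pos [559.7  85.5 251.2] [-89.69  -2.33 167.47] F [-11.   -2.7   4.7] T [-0.1   1.49  0.36] w 55.7 t 11.0
shift [ 3.6 -0.6 19.4] turn -0.2187
(array([ 327,  342,   45,   67, 1931], dtype=int32), array([343.6, 377.3]))
0 [[337.0, 373.0], [359.0, 412.0]]
-0.14 [[320.0, 376.0], [340.0, 416.0]]
-0.17 [[316.0, 376.0], [336.0, 417.0]]
-0.2 [[313.0, 376.0], [332.0, 418.0]]
```

View pics/s9.png

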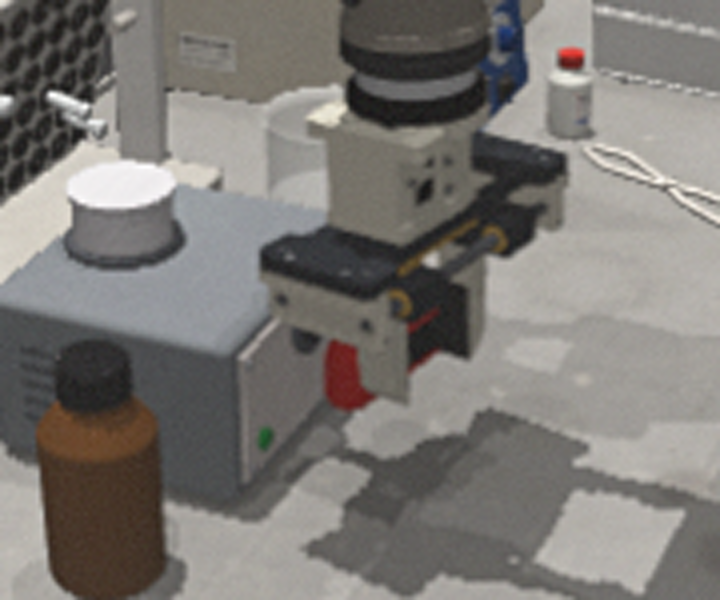

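Request:
{"name": "servo_tool", "arguments": {
  "motion": [
    [0.61,-1.5,0,-1,0.01],
    [0.61,-2.5,0,-2,0.02],
    [0.61,-3.5,0,-3,0.02],
    [0.61,-3.5,0,-3,0.02],
    [0.61,-3.5,0,-3,0.02]
  ]
}}

```text
time: 11.68
position: [561.2, 87.5, 250.3]
tool_rot: [-89.4, -2.9, 166.4]
ft_force: [-13.1, -3.1, 7.8]
width: 55.8
```

```bash
python3 -c "
from h import *
to((552,67.4,252))
a=camera('side')[140:290,240:420,::-1]
cv2.imwrite('pics/s10.png',cv2.resize(a,None,fx=4,fy=4,interpolation=2));print(red('pics/s10.png'))"
```

```text
pos [561.2  87.5 250.3] [-89.45  -2.86 166.41] F [-13.1  -3.1   7.8] T [-0.16  2.04  0.52] w 55.8 t 11.675
shift [ 4.3 -1.3 21.7] turn -0.2372
(array([ 326,  345,   44,   64, 1777], dtype=int32), array([341.9, 378.9]))
```

Request:
{"name": "servo_tool", "arguments": {
  "motion": [
    [0.61,-2,0,-1,0.01],
    [0.61,-3.5,0,-2,0.01],
    [0.61,-5,0,-2,0.01],
    [0.61,-5,0,-2,0.01],
    [0.61,-5,0,-2,0.01]
  ]
}}

```text
time: 12.35
position: [563.2, 88.5, 249.2]
tool_rot: [-89.2, -3.6, 165.9]
ft_force: [-18.9, -1.6, 10.5]
width: 55.9
```

```bash
python3 -c "
from h import *
to((552,67.4,252))
a=camera('side')[140:290,240:420,::-1]
cv2.imwrite('pics/s11.png',cv2.resize(a,None,fx=4,fy=4,interpolation=2));print(red('pics/s11.png'))
to((535,67.4,290))"
```

```text
pos [563.2  88.5 249.2] [-89.22  -3.56 165.95] F [-18.9  -1.6  10.5] T [0.36 2.57 0.69] w 55.9 t 12.35
shift [ 5.9 -2.1 23.3] turn -0.2453
(array([ 325,  348,   41,   61, 1604], dtype=int32), array([340.8, 380. ]))
pos [563.2  88.6 249.2] [-89.22  -3.56 165.95] F [-19.5  -0.5  10.8] T [0.33 2.57 0.73] w 56.0 t 12.4
shift [ 24.7 -38.9  27.9] turn -0.2452
```

Request:
{"name": "servo_tool", "arguments": {
  "motion": [
    [0.61,6,0,4,0],
    [0.61,15,-5,12,-0.1],
    [0.61,24.7,-20,27.9,-0.2],
    [0.61,24.7,-50,27.9,-0.245],
    [0.61,24.7,-62,27.9,-0.245],
    [0.61,24.7,-62,27.9,-0.245]
  ]
}}

```text
time: 13.15
position: [536.8, 67.4, 313.5]
tool_rot: [-90.1, -3.5, 180.0]
ft_force: [-0.3, 0.3, -0.6]
width: 55.9
```

```bash
python3 -c "
from h import *
to((621,67.4,312))
to((621,67.4,250))"
```

```text
pos [536.8  67.4 313.5] [-90.11  -3.52 179.97] F [-0.3  0.3 -0.6] T [-0.04 -0.01 -0.01] w 55.9 t 13.15
shift [-84.2  -3.7  -0.1] turn -0.0006
pos [536.8  67.4 313.5] [-90.11  -3.52 179.97] F [-0.3  0.3 -0.6] T [-0.04 -0.01 -0.01] w 55.9 t 13.15
shift [-88.   58.2   0. ] turn -0.0006
```

Request:
{"name": "servo_tool", "arguments": {
  "motion": [
    [0.61,-30,-4,0,0],
    [0.61,-60,-4,0,0],
    [0.61,-84,-4,0,0],
    [0.61,-84,-4,0,0],
    [0.61,-84,-4,0,0]
  ]
}}

```text
time: 13.78
position: [620.1, 67.5, 311.2]
tool_rot: [-90.1, -3.7, 180.0]
ft_force: [0.2, 0.2, 0.2]
width: 55.9
```

```bash
python3 -c "
from h import *
to((621,67.4,250))
a=camera('side')[140:290,240:420,::-1]
cv2.imwrite('pics/s12.png',cv2.resize(a,None,fx=4,fy=4,interpolation=2));print(red('pics/s12.png'))"
```

```text
pos [620.1  67.5 311.2] [-90.11  -3.67 179.96] F [0.2 0.2 0.2] T [-0.    0.02 -0.01] w 55.9 t 13.775
shift [-4.8 61.   0.2] turn -0.0007
(array([ 349,  272,   95,  130, 5851], dtype=int32), array([389.8, 334.9]))
```

View pics/s12.png

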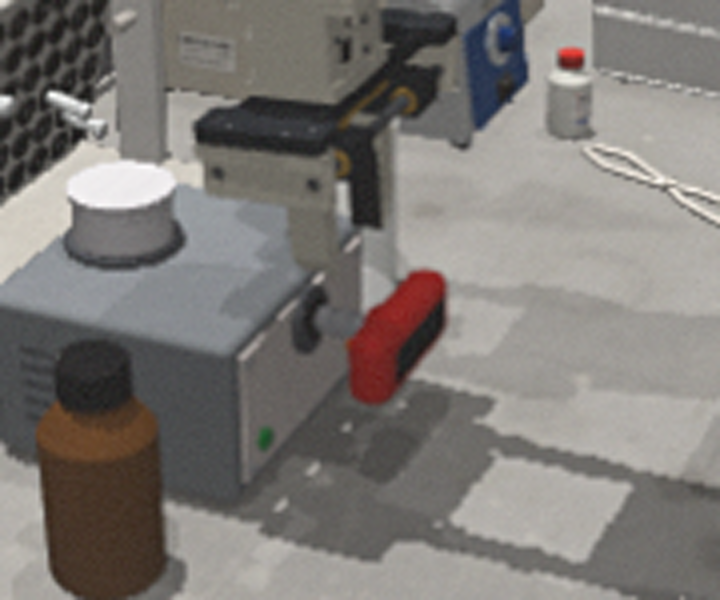

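The fingers hang over the gap behind the centred bar (crop (400,335)). I'll lower them in.

Request:
{"name": "servo_tool", "arguments": {
  "motion": [
    [0.61,-2,20,0.2,0],
    [0.61,-4,40,0.2,0],
    [0.61,-4.8,55,0.2,0],
    [0.61,-4.8,61,0.2,0],
    [0.61,-4.8,61,0.2,0]
  ]
}}

```text
time: 14.45
position: [620.8, 67.4, 250.5]
tool_rot: [-90.1, -3.6, 180.0]
ft_force: [-0.3, 0.8, -0.9]
width: 55.9
```

```bash
python3 -c "
from h import *
to((605,67.4,250))
a=camera('side')[140:290,240:420,::-1]
cv2.imwrite('pics/s13.png',cv2.resize(a,None,fx=4,fy=4,interpolation=2));print(red('pics/s13.png'))"
```

```text
pos [620.8  67.4 250.5] [-90.11  -3.65 179.97] F [-0.3  0.8 -0.9] T [ 0.04 -0.04  0.02] w 55.9 t 14.45
shift [15.8  1.5  0. ] turn -0.0006
(array([ 349,  272,   95,  130, 5879], dtype=int32), array([389.7, 334.5]))
```

View pics/s13.png

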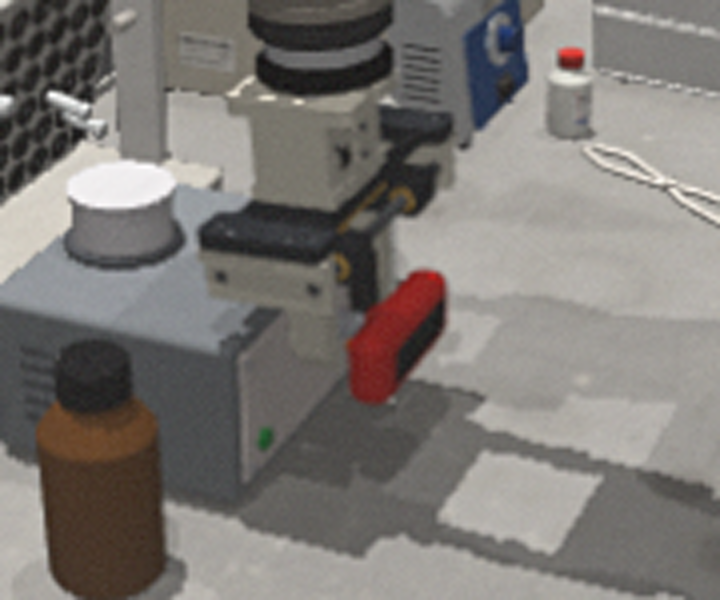

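Request:
{"name": "servo_tool", "arguments": {
  "motion": [
    [0.61,2,0.1,0,0],
    [0.61,4,0.2,0,0],
    [0.61,6,0.4,0,0],
    [0.61,8,0.5,0,0],
    [0.61,10,0.6,0,0],
    [0.61,10,0.6,0,0]
  ]
}}

```text
time: 15.25
position: [610.9, 67.4, 251.0]
tool_rot: [-90.1, -3.6, 180.0]
ft_force: [-0.8, -0.2, 0.6]
width: 56.3
```

Request:
{"name": "servo_tool", "arguments": {
  "motion": [
    [0.61,1,0,0,0],
    [0.61,2,0.1,0,0],
    [0.61,3,0.1,0,0],
    [0.61,4,0.2,0,0],
    [0.61,5,0.3,0,0],
    [0.61,5,0.3,0,0]
  ]
}}

```text
time: 16.0
position: [605.9, 67.4, 251.1]
tool_rot: [-90.1, -3.6, 180.0]
ft_force: [2.4, 0.5, -0.2]
width: 56.2
```

Request:
{"name": "servo_tool", "arguments": {
  "motion": [
    [0.61,1,0,0,0],
    [0.61,2,0.1,0,0],
    [0.61,3,0.1,0,0],
    [0.61,4,0.2,0,0],
    [0.61,5,0.3,0,0],
    [0.61,6,0.4,0,0],
    [0.61,6,0.4,0,0]
  ]
}}

```text
time: 16.88
position: [599.8, 67.4, 251.1]
tool_rot: [-90.1, -3.6, 180.0]
ft_force: [2.7, 0.4, 0.1]
width: 56.0
```

```bash
python3 -c "
from h import *
to((605,67.4,250))
a=camera('side')[140:290,240:420,::-1]
cv2.imwrite('pics/s14.png',cv2.resize(a,None,fx=4,fy=4,interpolation=2));print(red('pics/s14.png'))
for q in(0,5,10,20,30): print(q,((proj('side',[(638-48-q,117.5,85)])-[240,140])*4).round(0).tolist())"
```

```text
pos [599.8  67.4 251.1] [-90.11  -3.6  179.97] F [2.7 0.4 0.1] T [ 0.05 -0.54  0.05] w 56.0 t 16.875
shift [-5.3  0.8 -0. ] turn -0.0006
(array([ 369,  276,   93,  130, 5777], dtype=int32), array([408.2, 339. ]))
0 [[337.0, 373.0]]
5 [[345.0, 375.0]]
10 [[354.0, 377.0]]
20 [[370.0, 381.0]]
30 [[387.0, 385.0]]
```

It moved about 11–12 mm (crop x 349→369), so it's freed and now under spring force only. I'll keep pulling, watching for the bump.

Request:
{"name": "servo_tool", "arguments": {
  "motion": [
    [0.61,1,0,0,0],
    [0.61,2,0.1,0,0],
    [0.61,3,0.1,0,0],
    [0.61,4,0.2,0,0],
    [0.61,4,0.2,0,0]
  ]
}}

```text
time: 17.55
position: [595.7, 67.4, 251.1]
tool_rot: [-90.1, -3.6, 180.0]
ft_force: [3.0, 0.2, -0.5]
width: 56.5
```

Request:
{"name": "servo_tool", "arguments": {
  "motion": [
    [0.61,1,0,0,0],
    [0.61,2,0.1,0,0],
    [0.61,3,0.1,0,0],
    [0.61,4,0.2,0,0],
    [0.61,4,0.2,0,0]
  ]
}}

```text
time: 18.18
position: [591.5, 67.4, 251.1]
tool_rot: [-90.1, -3.6, 180.0]
ft_force: [3.1, -0.6, -0.8]
width: 56.2
```

Request:
{"name": "servo_tool", "arguments": {
  "motion": [
    [0.61,1,0,0,0],
    [0.61,2,0.1,0,0],
    [0.61,3,0.1,0,0],
    [0.61,4,0.2,0,0],
    [0.61,4,0.2,0,0]
  ]
}}

```text
time: 18.8
position: [587.4, 67.4, 251.2]
tool_rot: [-90.1, -3.7, 180.0]
ft_force: [3.3, -0.8, -1.0]
width: 56.2
```

Request:
{"name": "servo_tool", "arguments": {
  "motion": [
    [0.61,1,0,0,0],
    [0.61,2,0.1,0,0],
    [0.61,3,0.1,0,0],
    [0.61,3,0.2,0,0]
  ]
}}

```text
time: 19.3
position: [584.3, 67.4, 251.2]
tool_rot: [-90.1, -3.7, 180.0]
ft_force: [2.7, -0.8, -0.8]
width: 55.9
```

Request:
{"name": "servo_tool", "arguments": {
  "motion": [
    [0.61,1,0,0,0],
    [0.61,2,0.1,0,0],
    [0.61,3,0.1,0,0],
    [0.61,3,0.2,0,0]
  ]
}}

```text
time: 19.8
position: [582.2, 67.4, 251.9]
tool_rot: [-90.1, -3.4, 180.0]
ft_force: [7.7, -0.2, -0.0]
width: 56.3
```

Request:
{"name": "servo_tool", "arguments": {
  "motion": [
    [0.61,1,0,0,0],
    [0.61,2,0.1,0,0],
    [0.61,3,0.1,0,0],
    [0.61,3,0.2,0,0]
  ]
}}

```text
time: 20.3
position: [579.9, 67.4, 252.3]
tool_rot: [-90.1, -3.2, 180.0]
ft_force: [6.8, 1.2, -1.3]
width: 56.0
```

Request:
{"name": "servo_tool", "arguments": {
  "motion": [
    [0.61,1,0,0,0],
    [0.61,2,0.1,0,0],
    [0.61,3,0.1,0,0],
    [0.61,3,0.2,0,0]
  ]
}}

```text
time: 20.8
position: [577.1, 67.4, 252.4]
tool_rot: [-90.1, -3.2, 180.0]
ft_force: [5.3, 1.4, -1.0]
width: 56.2
```

```bash
python3 -c "
from h import *
to((605,67.4,250))
a=camera('side')[140:290,240:420,::-1]
cv2.imwrite('pics/s15.png',cv2.resize(a,None,fx=4,fy=4,interpolation=2));i=red('pics/s15.png');print(i)"
```

```text
pos [577.1  67.4 252.4] [-90.11  -3.19 179.96] F [ 5.3  1.4 -1. ] T [ 0.06 -0.91  0.01] w 56.2 t 20.8
shift [-28.    0.8  -0. ] turn -0.0007
(array([351, 343,   1,   2,   2], dtype=int32), array([351. , 343.5]))
```

View pics/s15.png

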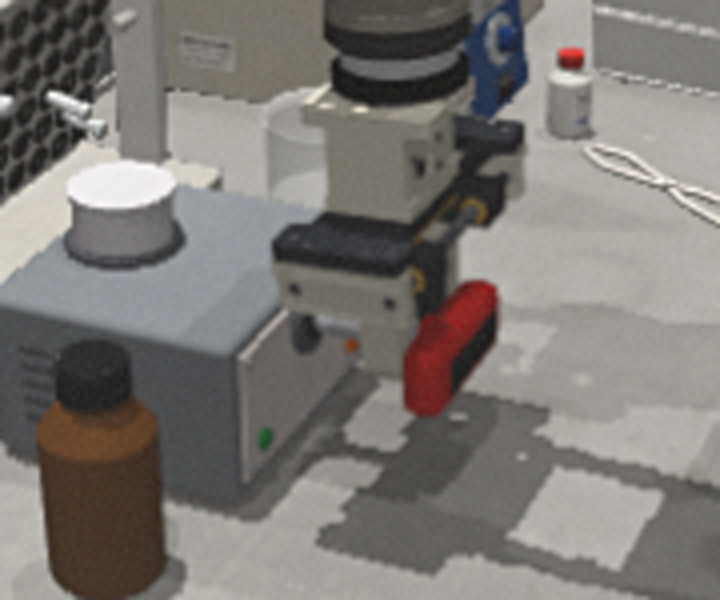

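Bar's left edge is now at crop x 404, about 33 mm out, and force is falling. I'll carry on carefully.

Request:
{"name": "servo_tool", "arguments": {
  "motion": [
    [0.61,1,0,0,0],
    [0.61,2,0.1,0,0],
    [0.61,2,0.1,0,0]
  ]
}}

```text
time: 21.22
position: [574.7, 67.4, 252.2]
tool_rot: [-90.1, -3.3, 180.0]
ft_force: [2.5, 0.9, -0.5]
width: 56.3
```

Request:
{"name": "servo_tool", "arguments": {
  "motion": [
    [0.61,1,0,0,0],
    [0.61,2,0.1,0,0],
    [0.61,2,0.1,0,0]
  ]
}}

```text
time: 21.6
position: [572.3, 67.4, 252.1]
tool_rot: [-90.1, -3.4, 180.0]
ft_force: [-0.3, -0.4, -0.1]
width: 55.8
```

Request:
{"name": "servo_tool", "arguments": {
  "motion": [
    [0.61,1,0,0,0],
    [0.61,2,0.1,0,0],
    [0.61,2,0.1,0,0]
  ]
}}

```text
time: 21.98
position: [570.5, 67.4, 252.2]
tool_rot: [-90.1, -3.3, 180.0]
ft_force: [3.7, -0.1, -2.6]
width: 56.2
```

```bash
cat >> h.py <<'E'
def look(n):
  a=camera('side')[140:290,240:420,::-1]
  b=cv2.resize(a,None,fx=4,fy=4,interpolation=2);cv2.imwrite(f'pics/{n}.png',b)
  i=b.astype(int); m=((i[...,2]>90)&(i[...,2]>2.2*i[...,1])&(i[...,2]>2.2*i[...,0])).astype(np.uint8)
  k,l,st,c=cv2.connectedComponentsWithStats(m); print([ (st[j].tolist(),c[j].round(1).tolist()) for j in range(1,k) if st[j][4]>600])
E
python3 -c "
from h import *
to((580,67.4,252));look('s16')"
```

```text
pos [570.5  67.4 252.2] [-90.11  -3.3  179.97] F [ 3.7 -0.1 -2.6] T [ 0.04 -0.79  0.01] w 56.2 t 21.975
shift [-9.5 -0.4  0. ] turn -0.0006
[([417, 285, 90, 133, 5820], [455.3, 349.4])]
```

Request:
{"name": "servo_tool", "arguments": {
  "motion": [
    [0.61,-3,0,0,0],
    [0.61,-8,-0.4,0,0],
    [0.61,-15,-0.8,0,0],
    [0.61,-15,-0.8,0,0]
  ]
}}

```text
time: 22.52
position: [586.0, 67.3, 252.0]
tool_rot: [-90.1, -3.3, 180.0]
ft_force: [1.3, 0.5, -0.5]
width: 55.6
```

```bash
python3 -c "
from h import *
to((585,67.4,315));look('s17')"
```

```text
pos [586.   67.3 252. ] [-90.11  -3.31 179.96] F [ 1.3  0.5 -0.5] T [ 0.04 -0.04  0.  ] w 55.6 t 22.525
shift [  4.6 -62.8  -0.2] turn -0.0007
[([417, 284, 90, 134, 5941], [454.2, 348.2])]
```

View pics/s17.png

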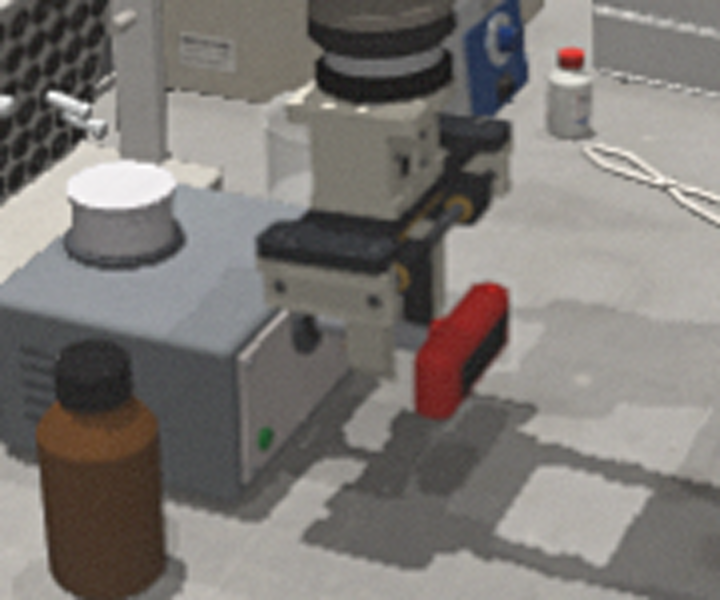

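The knob stands out alone (left edge still at crop x 417) with the fingers clear of it. I'll lift straight up and wait over a second.

Request:
{"name": "servo_tool", "arguments": {
  "motion": [
    [0.61,1,-15,0,0],
    [0.61,2.5,-35,0,0],
    [0.61,4.6,-62,0,0],
    [0.61,4.6,-64,0,0],
    [0.61,4.6,-64,0,0],
    [0.61,4.6,-64,0,0],
    [0.61,4.6,-64,0,0],
    [0.61,4.6,-64,0,0],
    [0.61,4.6,-64,0,0],
    [0.61,4.6,-64,0,0],
    [0.61,4.6,-64,0,0],
    [0.61,4.6,-64,0,0]
  ]
}}

```text
time: 24.08
position: [584.8, 67.3, 316.2]
tool_rot: [-90.1, -3.3, 180.0]
ft_force: [0.9, -0.3, 0.4]
width: 55.8
```

```bash
python3 -c "
from h import *
to((505,67.4,315));to((505,67.4,252));look('s18')"
```

```text
pos [584.8  67.3 316.2] [-90.11  -3.33 179.96] F [ 0.9 -0.3  0.4] T [ 0.03 -0.03  0.03] w 55.8 t 24.075
shift [79.6  5.8 -0.1] turn -0.0006
pos [584.8  67.3 316.2] [-90.11  -3.33 179.96] F [ 0.9 -0.3  0.4] T [ 0.03 -0.03  0.03] w 55.8 t 24.075
shift [75.9 68.7  0. ] turn -0.0006
[([417, 285, 90, 132, 5867], [454.4, 347.9])]
```

Request:
{"name": "servo_tool", "arguments": {
  "motion": [
    [0.61,25,0,0,0],
    [0.61,55,2,0,0],
    [0.61,79,5,0,0],
    [0.61,79,5,0,0],
    [0.61,78,25,0,0],
    [0.61,77,45,0,0],
    [0.61,76,68,0,0],
    [0.61,76,68,0,0]
  ]
}}

```text
time: 25.12
position: [505.3, 67.4, 251.4]
tool_rot: [-90.1, -3.5, 180.0]
ft_force: [-1.2, 0.3, -0.5]
width: 55.7
```

```bash
python3 -c "
from h import *
to((522,67.4,252));to((564,67.4,252));look('s19')"
```

```text
pos [505.3  67.4 251.4] [-90.11  -3.48 179.95] F [-1.2  0.3 -0.5] T [ 0.03 -0.01  0.03] w 55.7 t 25.125
shift [-16.6  -1.6  -0.1] turn -0.0008
pos [505.3  67.4 251.4] [-90.11  -3.48 179.95] F [-1.2  0.3 -0.5] T [ 0.03 -0.01  0.03] w 55.7 t 25.125
shift [-58.5  -4.1  -0.1] turn -0.0008
[([417, 343, 53, 72, 2822], [438.0, 377.7])]
```

View pics/s19.png

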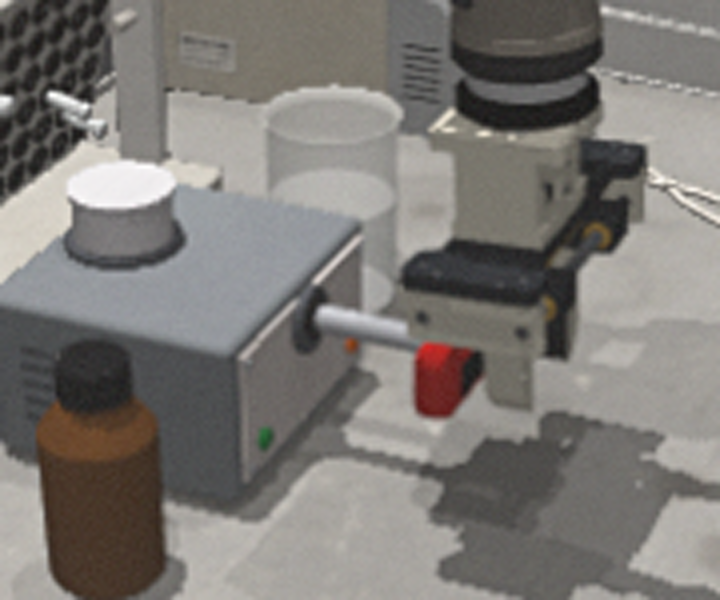

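The knob stands out on its own with the fingers in front of it (crop (510,380)). Next I'll push it in steadily.

Request:
{"name": "servo_tool", "arguments": {
  "motion": [
    [0.61,-8,-0.4,0,0],
    [0.61,-14,-0.7,0,0],
    [0.61,-17,-1,0,0],
    [0.61,-19,-1.1,0,0],
    [0.61,-21,-1.2,0,0],
    [0.61,-23,-1.3,0,0],
    [0.61,-25,-1.5,0,0],
    [0.61,-27,-1.6,0,0],
    [0.61,-29,-1.7,0,0],
    [0.61,-31,-1.9,0,0],
    [0.61,-34,-2.1,0,0],
    [0.61,-37,-2.3,0,0],
    [0.61,-40,-2.5,0,0],
    [0.61,-40,-2.5,0,0]
  ]
}}

```text
time: 26.92
position: [545.9, 67.3, 252.6]
tool_rot: [-90.1, -3.4, 180.0]
ft_force: [0.9, 0.1, 0.1]
width: 56.0
```

```bash
python3 -c "
from h import *
to((564,67.4,252));look('s20')"
```

```text
pos [545.9  67.3 252.6] [-90.11  -3.36 179.96] F [0.9 0.1 0.1] T [-0.01 -0.02 -0.  ] w 56.0 t 26.925
shift [-18.1  -0.5  -0.1] turn -0.0007
[([349, 327, 58, 74, 2948], [372.9, 361.9])]
```

It sprang home by itself (left edge back at 349). I'll press lightly to make sure it's at the stop.

Request:
{"name": "servo_tool", "arguments": {
  "motion": [
    [0.61,-6,-0.2,0,0],
    [0.61,-12,-0.4,0,0],
    [0.61,-15,-0.5,0,0],
    [0.61,-16,-0.5,0,0],
    [0.61,-17,-0.5,0,0],
    [0.61,-18,-0.5,0,0],
    [0.61,-18,-0.5,0,0]
  ]
}}

```text
time: 27.85
position: [561.7, 67.4, 251.4]
tool_rot: [-90.1, -3.8, 180.0]
ft_force: [-11.9, -0.0, 6.3]
width: 56.1
```

Request:
{"name": "servo_tool", "arguments": {
  "motion": [
    [0.61,5,0,0,0],
    [0.61,20,0,0,0],
    [0.61,45,0,0,0],
    [0.61,45,-30,0,0],
    [0.61,45,-80,0,0],
    [0.61,45,-90,0,0],
    [0.61,45,-90,0,0]
  ]
}}

```text
time: 28.72
position: [522.8, 67.3, 344.5]
tool_rot: [-90.1, -3.8, 180.0]
ft_force: [0.2, 0.2, -0.7]
width: 56.0
```

```bash
python3 -c "
from h import *
to((564,67.4,252));look('s21')
cv2.imwrite('pics/end.png',camera('side')[:,:,::-1]);cv2.imwrite('pics/endt.png',camera('top')[:,:,::-1])
for n,e in(('side','end'),('top','endt')):
  d=cv2.absdiff(cv2.imread(f'pics/{n}0.png'),cv2.imread(f'pics/{e}.png')); print(n)
  R={'side':{'bottle':(225,290,245,285),'dish':(315,390,285,350),'beaker':(160,215,305,342)},'top':{'bottle':(190,228,250,290),'beaker':(180,228,385,435),'dish':(275,322,160,212)}}[n]
  for k,(a,b,c,f) in R.items(): print(k,d[a:b,c:f].mean().round(1),d[a:b,c:f].max())"
```

```text
pos [522.8  67.3 344.5] [-90.1   -3.77 179.97] F [ 0.2  0.2 -0.7] T [ 0.03 -0.   -0.  ] w 56.0 t 28.725
shift [-47.2  89.6   0. ] turn -0.0005
[([349, 271, 95, 130, 5837], [389.8, 333.1])]
side
bottle 3.3 15
dish 4.7 13
beaker 9.6 148
top
bottle 3.8 13
beaker 4.2 10
dish 4.2 10
```

View pics/end.png

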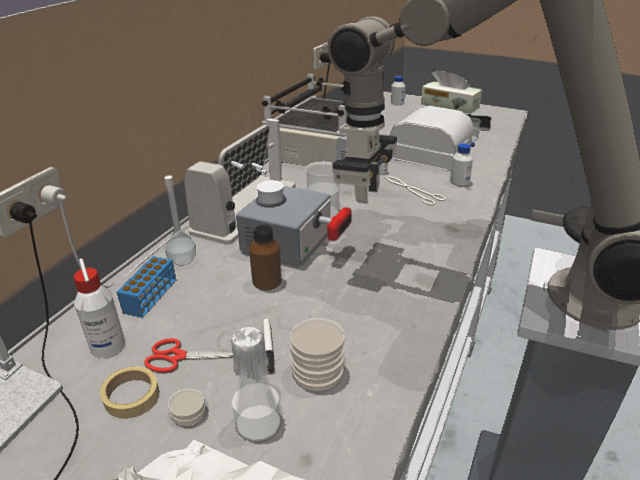

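View pics/s21.png

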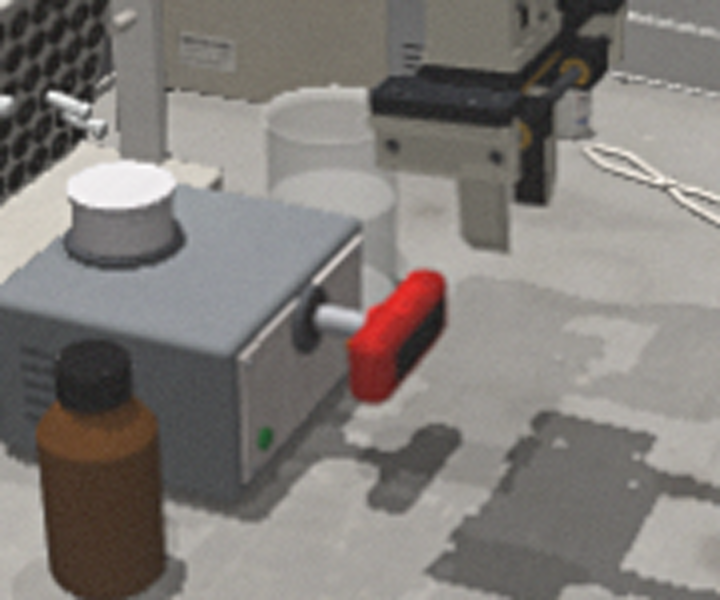

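The knob is home and straight: its left edge is at crop x 349, the same as at the start. The gripper is clear and the bottle, beaker and dishes haven't moved, so I'm handing in.

```bash
python3 -c "
from station import *
print(hand_in())"
```

```text
the job is handed in; nothing more can be done
None
```

The knob is freed, was pulled out to its detent, and is back fully home. I handed the job in at about 29 s of the 58 s allowed.

- **Rocking:** I pushed the knob's front face along its arc to each side. On the first side it stopped moving in the pictures under about 12 N. The second side still crept very slightly at the last press, at about 19 N (about 22 N with the upward component). The pictures match about 0.2 rad on both sides.
- **Pull:** With one finger each side of the stem I pulled it straight out. The bump peaked at about 8 N, near 30 mm. It came to rest about 41 mm out.
- **Standing alone:** With the fingers off it stayed at about 41 mm for more than 1.5 s, by the pictures before and after.
- **Push home:** I pushed it over the bump from the front and it sprang home. A light press of about 12 N met the stop.

**Last checks:** The knob sits in the same place in the picture as at the start, and the gripper is clear with no force on it. The bottle, beaker and dishes are unchanged in the top view. The side view of the beaker differs, which I put down to the gripper and its shadow being in that part of the picture.

The highest force I read was about 22 N, though I read forces only at the end of each move. The tool was left tilted by nearly 4° from the pressing, which caused no trouble.

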